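Tare the counting scale with the top tray

ROBOT

A 6-joint arm with a two-finger parallel gripper is mounted at the origin on a cart in front of the work surface, level with it; the furniture and walls round the work are solid. World frame = base frame: x ahead of the robot, y to its left, z up, the work surface at z = 0. Lengths are in m, angles in rad, forces in N, time in s.
With the tool pointing down it reaches from about 0.375 to 0.975 m from the base axis. Payload 3.8 kg.
Tool frame: the origin (TCP) lies midway between the tips of the shut fingers; the grasp point (between the pads) lies 19 mm behind it; z points along the fingers, y is the line along which they close (so a half turn about z gives the same grasp; the last joint's range is limited). The gripper opens to 85 mm and grips with 20 to 120 N. Pads are 22 mm wide; open, the fingers measure 114 mm over their backs; the gripper's body (76 mm by 85 mm) begins 54 mm behind the grasp point. The pads swing forward as they close: fully open they stand 13 mm farther back than shut.
Start: joints at [1.213, 0.264, 1.604, -0, 1.274, -0.037], TCP at [0.213, 0.641, 0.231] pointing down, gripper open.
Joint ranges: [-2.63, 2.63], [-0.94, 2.18], [0.31, 2.57], [-1.31, 4.45], [0, 2.66], [-2.55, 2.55]. Speed limits (rad/s): [2.57, 2.57, 3.14, 3.14, 3.14, 3.14].

INTERFACE

Orientations are given as a rotation vector (axis times angle).
In Python, from workcell import read_state, vision, ticket gives the robot as it stands. The module is installed in compiled form; this text tells all that it offers.
- The arm moves only by the tool jog_arm, never from a script. Its arguments are lists of equal length, an entry for each row: "turn": the turn, a rotation vector about the tool's x, y, z in rad, a list of three; "delta_pos": the shift along the tool's x, y, z in m, a list of three; "gripper": the finger opening in m, from 0 to 0.0854. In form: {"turn": [[rx, ry, rz], ...], "delta_pos": [[dx, dy, dz], ...], "gripper": [gripper, ...]}. A call has 1 to 20 rows; each row shifts and turns the commanded pose from where the row before left it, along the tool's axes as they then stand; what a row does not reach is not made up. A row lasts 1/12 s, in which the tool goes at most 41.7 mm and 7.16 degrees, less where a joint would pass 70% of its speed; a pose out of reach is approached as far as the arm can. A call with a gripper value outside its range is refused whole. The fingers move at their own pace and stop on an object; "grip_force" is the grip in N (left out, the last holds). Time passes only in rows, so rows that do not move let the fingers close. It gives the time, the measured TCP pose, the force, the opening and the grip force at its end, in the units of the state.
- read_state(): the state, without advancing time (a new reading comes with each control period).
- vision.read_camera(name): name is "side" or "top"; returns the picture (384x512x3 uint8, red, green, blue); there is no depth.
- vision.calibration(name): a dict with "vfov" (degrees; the focal length in pixels is half the picture's height over the tangent of half this angle, whatever the lens; pixels are square), "cx", "cy" (the principal point, pixels), "dist" ([k1, k2, p1, p2, k3] as OpenCV has them; the pictures are not rectified), "R" (3x3) and "t" (3): a world point X has camera coordinates R X + t. Camera axes: x right, y down, z forward; pixel columns grow to the right and rows downward; lengths in m; the calibration is good to about 2 mm. A picture is of the moment at which its call begins. calibration takes no time and is no camera call.
- ticket.finish_job(): hands the job in; it is judged then, once.
The state is a dict: "time": time; "q": joint angles; "joint_vel": joint speeds; "joint_torque": joint torques, N m; "tool_pos": TCP position; "tcp_rot": TCP orientation; "wrist_force": force on the tool from outside, world axes, zero at the start; "torque": the same for the moment, N m; "width": opening from 0.0 (shut) to 1.0 (fully open); "grip_force": force on a finger pad.
Only numpy, scipy, OpenCV 4.12 (cv2) and the standard library are available. Lean on these libraries where they do the work, as an engineer would, in place of code of your own. Each camera call takes 0.05 s, during which the arm holds its last target. There are 200 camera calls.

TASK

Lift only the top tray off the nested stack, without dragging the next one up, and set it gently, upright, in the middle of the scale's pan; the other two trays stay nested where they are. Then, with the tray let go, slide the scale's dust cover fully aside, press down the tare button under it, and slide the cover fully back over the button.

Things in the scene. Friction and masses are not known exactly. Their poses are not given: they have to be found in the camera images.
- tray_top_c (a point): centre of the top one of three like nested trays, half-way up (20 mm under its rim). Open grey plastic parts tray, 90 mm long (its x), 54 mm wide (its y), 40 mm high, 50 g. Its upper 19 mm is a straight-sided collar 90x54 mm (wall 3 mm), below that a narrower foot 80x44 mm
- tray_top: the same top tray; origin at the centre of its underside, z up. Its foot sits 16 mm deep in the tray below with 2 mm play all round; its rim is 24 mm above the next rim. Gripped across the 54 mm width with the fingertips less than 20 mm below its rim it comes alone; deeper than 24 mm the next one is gripped too
- tray_middle_c (a point): the same centre point of the middle tray, a like tray, 24 mm lower than the top one; must stay nested
- tray_bottom_c (a point): the same centre point of the lowest tray, a like tray that stands loose on the desk; must stay
- pan (a point): centre of the top face of the scale's steel pan (120 mm in x, 130 mm in y), 48 mm above the desk. Axes are the scale's: -x to its front, y along the cover's travel, z up. The scale is a grey box 210 (x) by 160 mm (y), top 36 mm above the desk, fixed; the pan is centred 38 mm behind its middle, the cover runs along its front
- cover_tab (a point): centre of the upright tab in the middle of the dust cover: tab 36 mm (scale x) by 9 mm (scale y) by 18 mm high, its top 9 mm above this point, the cover's plate 9 mm below it. Cover: grey plate 60x44 mm (scale x, y), 4 mm thick, on two low rails; push the tab's side or pinch it
- cover (a joint): how far the cover is slid open, m: 0 = shut over the button, 0.060 = fully open stop; opens towards the scale's +y; about 1 N of friction, stays where it is left
- button_top (a point): centre of the top of the round black tare button, 24 mm across, 43.5 mm above the desk when up; hidden under the shut cover, right below its tab. The cover's rails stand 1.5 mm higher than it, 24 mm either side of it in scale x; with the cover fully open its edge is 38 mm from the button's centre
- tare (a joint): how far the button is pressed, m: 0 = up, 0.005 = fully down (a spring, 4 N fully down); it counts as pressed from 0.003
Things that resemble listed ones, but are neither listed nor needed, are in the scene too. What is shaped like the tray_top but orange or purple is not meant.

How it is judged:
By the outcome, as a careful person would: the job done as asked, in the order asked, and still so for the second after the job is handed in, with the robot touching nothing.
It also fails if it takes over 61 s, if anything falls off the work surface, if the arm or the gripper's body presses on something with over 40 N, if the wrist force passes 120 N, or if a joint passes its speed limit or range.

## Working session

There is one attempt and no reset: what is moved stays moved. The work goes in short steps, Python scripts to look and compute and a tool call to move; the robot and the scene stay as the last step left them, time stands still between calls to the robot, and variables do not carry over. Pictures are saved under pics/ and viewed, at most 10 in all, crops included, and the job is handed in when it is done.

Besides the shell and the picture viewer there is one more tool, called after "Request:" in YAML: its name, and indented under it one key for each argument. jog_arm: Moves the arm, as the interface text tells. Its arguments: {"type":"object","properties":{"turn":{"type":"array","items":{"type":"array","items":{"type":"number"}}},"delta_pos":{"type":"array","items":{"type":"array","items":{"type":"number"}}},"gripper":{"type":"array","items":{"type":"number"}},"grip_force":{"type":"number"}},"required":["turn","delta_pos","gripper"]}

```bash
mkdir -p pics
python3 - <<'E'
from workcell import read_state, vision
import cv2,numpy as np
for n in("side","top"):
    im=vision.read_camera(n); np.save(f"pics/{n}0.npy",im)
    cv2.imwrite(f"pics/{n}0.png",cv2.cvtColor(im,cv2.COLOR_RGB2BGR))
    c=vision.calibration(n); R=np.array(c["R"]);print(n,c, -R.T@np.array(c["t"]))
s=read_state();print({k:np.round(v,3) for k,v in s.items()})
E
```

```text
side {'vfov': 55.163095964341075, 'cx': 257.94712166874194, 'cy': 191.53986349384513, 'dist': array([-0.09089345,  0.        ,  0.        ,  0.        ,  0.        ]), 'R': array([[ 0.9782399 , -0.20747187, -0.00145352],
       [-0.09953088, -0.46312291, -0.88068767],
       [ 0.18204476,  0.86166849, -0.47369517]]), 't': array([-0.53138937,  0.11527609,  0.82869374])} [ 0.38044047 -0.77092064  0.49329807]
top {'vfov': 47.68044839127643, 'cx': 252.6831659150216, 'cy': 185.27735874583638, 'dist': array([0.00266569, 0.        , 0.        , 0.        , 0.        ]), 'R': array([[-3.92871164e-02, -9.99227626e-01,  8.21014027e-04],
       [-9.77774020e-01,  3.82742412e-02, -2.06138419e-01],
       [ 2.05947779e-01, -8.90135023e-03, -9.78522498e-01]]), 't': array([-0.01197996,  0.55569683,  0.95446518])} [ 0.34630529 -0.02474355  1.04852595]
{'time': np.float64(0.1), 'q': array([ 1.213,  0.265,  1.605, -0.   ,  1.274, -0.037]), 'joint_vel': array([-0.002, -0.003, -0.002, -0.001,  0.001,  0.001]), 'joint_torque': array([ 1.0000e-03, -5.1671e+01, -3.6859e+01, -0.0000e+00,  6.0000e-03,
       -0.0000e+00]), 'tool_pos': array([0.213, 0.64 , 0.23 ]), 'tcp_rot': array([-5.020e-01, -3.101e+00,  3.000e-03]), 'wrist_force': array([-0.015, -0.531,  0.348]), 'torque': array([0.033, 0.021, 0.019]), 'grip_force': np.float64(0.0), 'width': np.float64(1.002)}
```

View pics/side0.png

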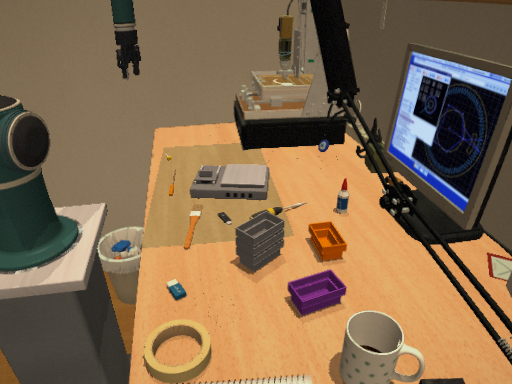

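View pics/top0.png

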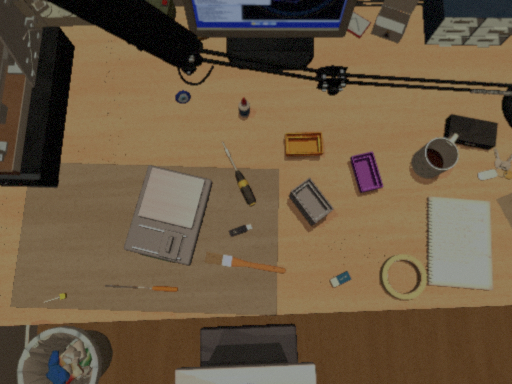

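The side view shows the grey stack at about (260,242), orange tray (326,240), purple tray (317,290) and the scale (230,182). In the top view the stack is at (310,203), orange (303,145), purple (366,172) and the scale (168,215). 

Candidates for the tray: grey stack (310,203), orange (303,145), purple (366,172). The grey stack fits the description. I'll check it with a close crop.

Run:
```python
import cv2,numpy as np
t=np.load("pics/top0.npy");s=np.load("pics/side0.npy")
a=cv2.resize(t[155:275,115:345],None,fx=3.4,fy=3.4,interpolation=cv2.INTER_CUBIC)[:, :782]
cv2.imwrite("pics/c1.png",cv2.cvtColor(a,cv2.COLOR_RGB2BGR))
b=cv2.resize(s[150:275,180:300],None,fx=4.8,fy=4.8,interpolation=cv2.INTER_CUBIC)
cv2.imwrite("pics/c2.png",cv2.cvtColor(b,cv2.COLOR_RGB2BGR))
```

```text
(no output)
```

View pics/c1.png

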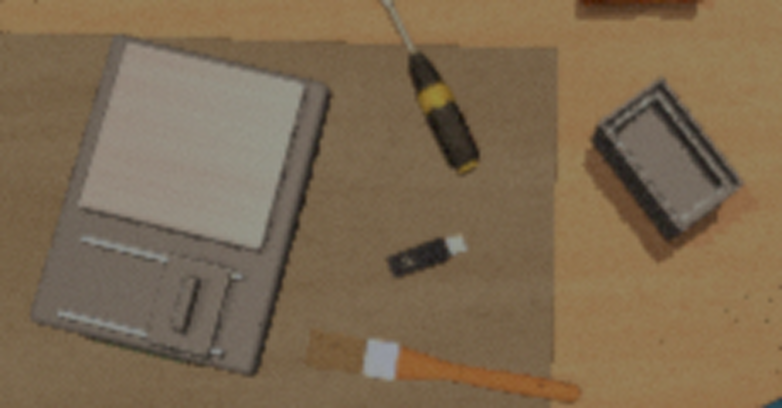

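View pics/c2.png

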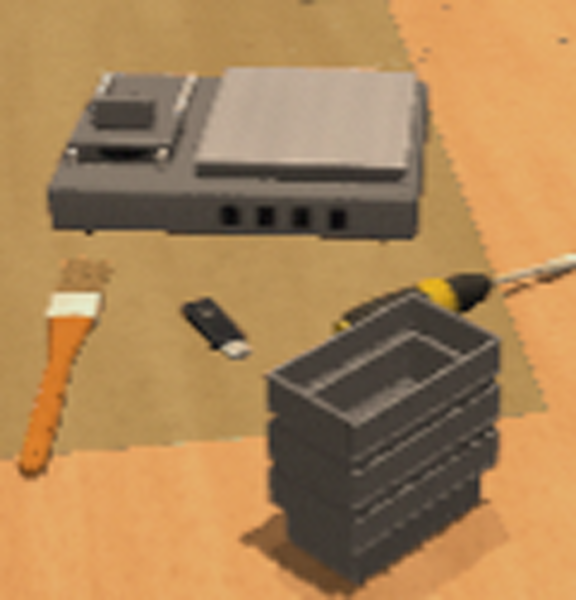

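The crops confirm a single grey stack of three trays, with the rim clear in both. The scale has its pan at the back, and the tab on the shut cover at crop 1 (186,305). Next I cast the corners onto planes.

```bash
cat > h.py <<'E'
import cv2,numpy as np
from workcell import read_state, vision
def cal(n):
    c=vision.calibration(n); f=192/np.tan(np.radians(c["vfov"])/2)
    return np.array([[f,0,c["cx"]],[0,f,c["cy"]],[0,0,1]]),np.array(c["dist"]),np.array(c["R"]),np.array(c["t"])
def cast(n,px,z):
    K,d,R,t=cal(n); u=cv2.undistortPoints(np.array(px,float).reshape(-1,1,2),K,d)[:,0]
    r=np.c_[u,np.ones(len(u))]@R; o=-R.T@t
    return o+r*((z-o[2])/r[:,2])[:,None]
def proj(n,X):
    K,d,R,t=cal(n); return cv2.projectPoints(np.array(X,float).reshape(-1,3),cv2.Rodrigues(R)[0],t,K,d)[0][:,0]
E
python3 - <<'E'
from h import *
T=lambda p:np.array(p)/3.4+[115-.35,155-.35]
S=lambda p:np.array(p)/4.8+[180-.4,150-.4]
def rep(name,P):
    e=np.roll(P,-1,0)-P; print(name,P.mean(0).round(4),"edges",np.linalg.norm(e,axis=1).round(3),"ang",np.degrees(np.arctan2(e[:,1],e[:,0])).round(1)%180)
rep("tray T",cast("top",T([(595,130),(662,80),(743,185),(677,240)]),.088))
rep("tray S",cast("side",S([(266,377),(415,295),(500,342),(352,428)]),.088))
rep("pan T",cast("top",T([(124,40),(305,84),(262,250),(80,206)]),.048))
rep("pan S",cast("side",S([(228,68),(415,73),(410,167),(197,160)]),.048))
rep("box T",cast("top",T([(118,38),(329,85),(252,374),(33,320)]),.036))
print(cast("top",T([(187,303)]),.067),cast("side",S([(125,98)]),.067))
E
```

```text
tray T [ 0.5069 -0.1637  0.088 ] edges [0.057 0.087 0.057 0.09 ] ang [124.6  33.7 127.   33.3]
tray S [ 0.5112 -0.1695  0.088 ] edges [0.09  0.052 0.087 0.05 ] ang [ 34.  120.6  33.1 123. ]
pan T [0.5363 0.1574 0.048 ] edges [0.131 0.118 0.129 0.119] ang [ 73.8 164.8  74.2 166. ]
pan S [0.5375 0.1522 0.048 ] edges [0.116 0.127 0.119 0.126] ang [164.   75.7 163.7  74.4]
box T [0.4986 0.166  0.036 ] edges [0.154 0.205 0.154 0.203] ang [ 75.  164.2  74.2 164.1]
[[0.42612958 0.15780283 0.067     ]] [[0.42932835 0.15729981 0.067     ]]
```

```bash
cat >> h.py <<'E'
from scipy.spatial.transform import Rotation as Ro
def go(p,psi):
    s=read_state(); R=Ro.from_rotvec(s["tcp_rot"]); d=R.inv().apply(np.array(p)-s["tool_pos"])
    a=np.radians(psi); G=Ro.from_matrix(np.c_[[np.sin(a),-np.cos(a),0],[np.cos(a),np.sin(a),0],[0,0,-1]])
    print("pos",s["tool_pos"].round(4),"q6",s["q"][5].round(3),"F",s["wrist_force"].round(1),"t",s["time"])
    print("shift before turn",d.round(4),"| turn",(R.inv()*G).as_rotvec().round(4),"| shift after turn",G.inv().apply(np.array(p)-s["tool_pos"]).round(4))
E
python3 -c "
from h import *
go([.509,-.1665,.231],-56.5)"
```

```text
Traceback (most recent call last):
  File "h.py", line 15, in go
    a=np.radians(psi); G=Ro.from_matrix(np.c_[[np.sin(a),-np.cos(a),0],[np.cos(a),np.sin(a),0],[0,0,-1]])
                         ~~~~~~~~~~~~~~^^^^^^^^^^^^^^^^^^^^^^^^^^^^^^^^^^^^^^^^^^^^^^^^^^^^^^^^^^^^^^^^^^
  File "scipy/spatial/transform/_rotation.pyx", line 1143, in scipy.spatial.transform._rotation.Rotation.from_matrix
ValueError: Non-positive determinant (left-handed or null coordinate frame) in rotation matrix 0: [[-0.83388582  0.55193699  0.        ]
 [-0.55193699 -0.83388582  0.        ]
 [ 0.          0.         -1.        ]].
```

```bash
sed -i 's/\[np.sin(a),-np.cos(a),0\]/[-np.sin(a),np.cos(a),0]/' h.py
python3 -c "
from h import *
go([.509,-.1665,.231],-56.5)"
```

```text
pos [0.2126 0.6399 0.2301] q6 -0.037 F [-0.  -0.5  0.3] t 0.1
shift before turn [-5.355e-01 -6.718e-01  4.000e-04] | turn [-1.2000e-03  2.3000e-03  2.2361e+00] | shift after turn [-0.198   0.8361 -0.0009]
```

Request:
jog_arm:
  turn:
    - [0,0,0]
    - [0,0,0]
    - [0,0,0]
    - [0,0,0]
    - [0,0,0]
    - [0,0,0]
    - [0,0,0]
    - [0,0,0]
    - [0,0,0]
    - [0,0,0]
    - [0,0,0]
    - [0,0,0]
    - [0,0,0]
    - [0,0,0]
    - [0,0,0]
    - [0,0,0]
    - [0,0,0]
    - [0,0,0]
    - [0,0,0]
    - [0,0,0]
  delta_pos:
    - [-0.022,-0.028,0]
    - [-0.022,-0.028,0]
    - [-0.022,-0.028,0]
    - [-0.022,-0.028,0]
    - [-0.022,-0.028,0]
    - [-0.022,-0.028,0]
    - [-0.022,-0.028,0]
    - [-0.022,-0.028,0]
    - [-0.022,-0.028,0]
    - [-0.022,-0.028,0]
    - [-0.022,-0.028,0]
    - [-0.022,-0.028,0]
    - [-0.022,-0.028,0]
    - [-0.022,-0.028,0]
    - [-0.022,-0.028,0]
    - [-0.022,-0.028,0]
    - [-0.022,-0.028,0]
    - [-0.022,-0.028,0]
    - [-0.022,-0.028,0]
    - [-0.022,-0.028,0]
  gripper: [0.0854,0.0854,0.0854,0.0854,0.0854,0.0854,0.0854,0.0854,0.0854,0.0854,0.0854,0.0854,0.0854,0.0854,0.0854,0.0854,0.0854,0.0854,0.0854,0.0854]

```text
time: 1.77
tool_pos: [0.4537, -0.0314, 0.231]
tcp_rot: [-0.502, -3.101, -0.0]
wrist_force: [1.0, 0.6, 0.1]
width: 0.998
grip_force: 0.0
```

Request:
jog_arm:
  turn:
    - [0,0,0.112]
    - [0,0,0.112]
    - [0,0,0.112]
    - [0,0,0.112]
    - [0,0,0.112]
    - [0,0,0.112]
    - [0,0,0.112]
    - [0,0,0.112]
    - [0,0,0.112]
    - [0,0,0.112]
    - [0,0,0.112]
    - [0,0,0.112]
    - [0,0,0.112]
    - [0,0,0.112]
    - [0,0,0.112]
    - [0,0,0.112]
    - [0,0,0.112]
    - [0,0,0.112]
    - [0,0,0.112]
    - [0,0,0.108]
  delta_pos:
    - [0,0,0]
    - [0,0,0]
    - [0,0,0]
    - [0,0,0]
    - [0,0,0]
    - [0,0,0]
    - [0,0,0]
    - [0,0,0]
    - [0,0,0]
    - [0,0,0]
    - [0,0,0]
    - [0,0,0]
    - [0,0,0]
    - [0,0,0]
    - [0,0,0]
    - [0,0,0]
    - [0,0,0]
    - [0,0,0]
    - [0,0,0]
    - [0,0,0]
  gripper: [0.0854,0.0854,0.0854,0.0854,0.0854,0.0854,0.0854,0.0854,0.0854,0.0854,0.0854,0.0854,0.0854,0.0854,0.0854,0.0854,0.0854,0.0854,0.0854,0.0854]

```text
time: 3.43
tool_pos: [0.4534, -0.0296, 0.2308]
tcp_rot: [-3.01, -0.897, 0.001]
wrist_force: [0.9, -0.6, 0.5]
width: 1.002
grip_force: 0.0
```

```bash
python3 -c "
from h import *
go([.509,-.1665,.13],-56.5)"
```

```text
pos [ 0.4534 -0.0296  0.2308] q6 0.872 F [ 0.9 -0.6  0.5] t 3.4333
shift before turn [-0.0284  0.1451  0.1007] | turn [-0.0006  0.0007 -0.0053] | shift after turn [-0.0292  0.1449  0.1008]
```

Request:
jog_arm:
  turn:
    - [0,0,-0.005]
    - [0,0,0]
    - [0,0,0]
    - [0,0,0]
    - [0,0,0]
    - [0,0,0]
    - [0,0,0]
    - [0,0,0]
    - [0,0,0]
    - [0,0,0]
    - [0,0,0]
    - [0,0,0]
  delta_pos:
    - [-0.0058,0.029,0]
    - [-0.0058,0.029,0]
    - [-0.0058,0.029,0]
    - [-0.0058,0.029,0]
    - [-0.0058,0.029,0]
    - [0,0,0.02]
    - [0,0,0.02]
    - [0,0,0.02]
    - [0,0,0.02]
    - [0,0,0.02]
    - [0,0,0]
    - [0,0,0]
  gripper: [0.0854,0.0854,0.0854,0.0854,0.0854,0.0854,0.0854,0.0854,0.0854,0.0854,0.0854,0.0854]

```text
time: 4.43
tool_pos: [0.5087, -0.1657, 0.1297]
tcp_rot: [-3.004, -0.912, 0.005]
wrist_force: [0.1, 0.4, 1.0]
width: 0.999
grip_force: 0.0
```

Run:
```python
from h import *
im=vision.read_camera("side");im2=vision.read_camera("top")
b=cv2.resize(im[170:290,200:320],None,fx=3.3,fy=3.3,interpolation=cv2.INTER_CUBIC)
a=cv2.resize(im2[150:270,250:370],None,fx=3.3,fy=3.3,interpolation=cv2.INTER_CUBIC)
cv2.imwrite("pics/d1.png",cv2.cvtColor(np.hstack([b,a]),cv2.COLOR_RGB2BGR))
go([.509,-.1665,.070],-56.5)
s=read_state();p=s["tool_pos"];print("tcp px in side crop",(proj("side",[p])[0]-[200,170])*3.3)
```

```text
pos [ 0.5109 -0.1665  0.1324] q6 0.62 F [-0.8  0.3 -0. ] t 4.5333
shift before turn [-0.0016 -0.0012  0.0624] | turn [ 0.0011 -0.0008  0.0051] | shift after turn [-0.0016 -0.0011  0.0624]
tcp px in side crop [195.90702527 113.42287299]
```

View pics/d1.png

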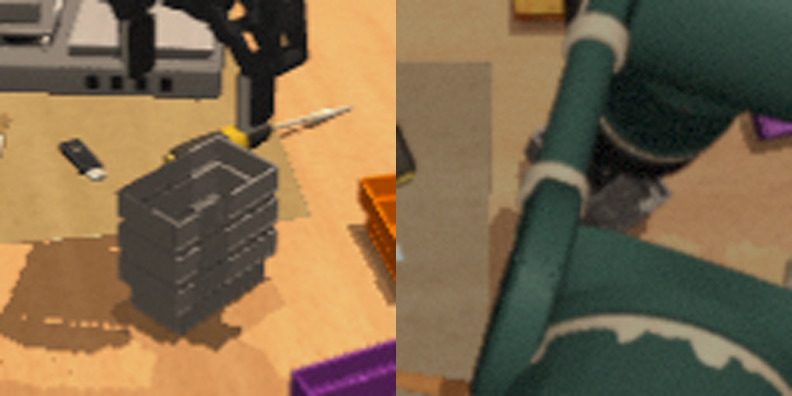

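The tips sit either side of the tray's width, at (140,75) and (253,125) in the crop. Their midpoint at x 197 matches the rim centre at x 198. I'll go down and grip lightly.

Request:
jog_arm:
  turn:
    - [0,0,0]
    - [0,0,0]
    - [0,0,0]
    - [0,0,0]
    - [0,0,0]
    - [0,0,0]
    - [0,0,0]
    - [0,0,0]
    - [0,0,0]
    - [0,0,0]
    - [0,0,0]
    - [0,0,0]
    - [0,0,0]
    - [0,0,0]
    - [0,0,0]
    - [0,0,0]
    - [0,0,0]
    - [0,0,0]
  delta_pos:
    - [0,0,0.01]
    - [0,0,0.01]
    - [0,0,0.01]
    - [0,0,0.01]
    - [0,0,0.01]
    - [0,0,0.01]
    - [0,0,0]
    - [0,0,0]
    - [0,0,0]
    - [0,0,0]
    - [0,0,0]
    - [0,0,0]
    - [0,0,0]
    - [0,0,0]
    - [0,0,0]
    - [0,0,0]
    - [0,0,0]
    - [0,0,0]
  gripper: [0.0854,0.0854,0.0854,0.0854,0.0854,0.0854,0.0854,0.08,0.075,0.07,0.066,0.062,0.058,0.055,0.052,0.05,0.05,0.05]
  grip_force: 20

```text
time: 6.03
tool_pos: [0.5106, -0.1664, 0.0717]
tcp_rot: [3.006, 0.913, 0.001]
wrist_force: [-0.1, 0.3, 4.1]
width: 0.626
grip_force: 21.7
```

Request:
jog_arm:
  turn:
    - [0,0,0]
    - [0,0,0]
    - [0,0,0]
    - [0,0,0]
    - [0,0,0]
    - [0,0,0]
    - [0,0,0]
    - [0,0,0]
    - [0,0,0]
    - [0,0,0]
  delta_pos:
    - [0,0,0]
    - [0,0,-0.004]
    - [0,0,-0.004]
    - [0,0,-0.004]
    - [0,0,-0.004]
    - [0,0,-0.006]
    - [0,0,-0.008]
    - [0,0,-0.01]
    - [0,0,0]
    - [0,0,0]
  gripper: [0.05,0.05,0.05,0.05,0.05,0.05,0.05,0.05,0.05,0.05]

```text
time: 6.87
tool_pos: [0.5112, -0.1667, 0.1127]
tcp_rot: [3.004, 0.913, 0.003]
wrist_force: [-0.6, -0.4, -0.9]
width: 0.625
grip_force: 21.3
```

Run:
```python
from h import *
im=vision.read_camera("side")
b=cv2.resize(im[150:280,200:320],None,fx=4,fy=4,interpolation=cv2.INTER_CUBIC)
cv2.imwrite("pics/d2.png",cv2.cvtColor(b,cv2.COLOR_RGB2BGR))
go([.5365,.155,.2],-105.5)
```

```text
pos [ 0.5106 -0.1664  0.1119] q6 0.619 F [-0.3  0.5 -1.5] t 6.9167
shift before turn [ 0.2004 -0.2526 -0.0882] | turn [ 7.000e-04 -1.100e-03  8.604e-01] | shift after turn [-0.061  -0.3167 -0.0881]
```

View pics/d2.png

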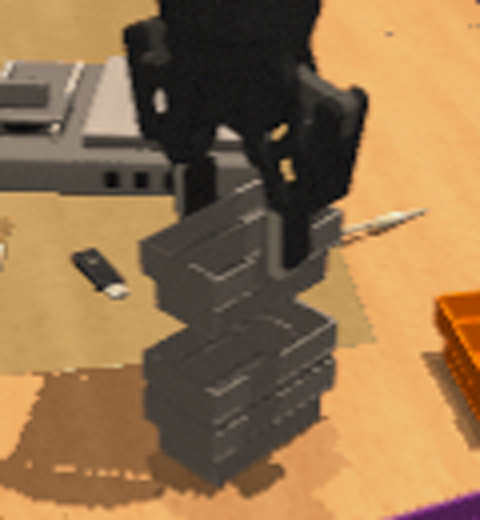

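The top tray came up alone and the other two remain nested. Now to the pan.

Request:
jog_arm:
  turn:
    - [0,0,0]
    - [0,0,0]
    - [0,0,0]
    - [0,0,0]
    - [0,0,0]
    - [0,0,0]
    - [0,0,0]
    - [0,0,0]
    - [0,0,0]
    - [0,0,0]
    - [0,0,0]
    - [0,0,0]
    - [0,0,0]
    - [0,0,0]
    - [0,0,0]
    - [0,0,0]
  delta_pos:
    - [0,0,-0.013]
    - [0,0,-0.014]
    - [0,0,-0.013]
    - [0.01,-0.0126,0]
    - [0.02,-0.0253,0]
    - [0.02,-0.0253,0]
    - [0.02,-0.0253,0]
    - [0.02,-0.0253,0]
    - [0.02,-0.0253,0]
    - [0.02,-0.0253,0]
    - [0.02,-0.0253,0]
    - [0.02,-0.0253,0]
    - [0.02,-0.0253,0]
    - [0.01,-0.0126,0]
    - [0,0,0]
    - [0,0,0]
  gripper: [0.05,0.05,0.05,0.05,0.05,0.05,0.05,0.05,0.05,0.05,0.05,0.05,0.05,0.05,0.05,0.05]

```text
time: 8.25
tool_pos: [0.5352, 0.1558, 0.1506]
tcp_rot: [3.005, 0.917, -0.002]
wrist_force: [-0.3, -0.4, 0.0]
width: 0.627
grip_force: 21.3
```

Request:
jog_arm:
  turn:
    - [0,0,0.086]
    - [0,0,0.086]
    - [0,0,0.086]
    - [0,0,0.086]
    - [0,0,0.086]
    - [0,0,0.086]
    - [0,0,0.086]
    - [0,0,0.086]
    - [0,0,0.086]
    - [0,0,0.086]
    - [0,0,0]
    - [0,0,0]
    - [0,0,0]
    - [0,0,0]
    - [0,0,0]
    - [0,0,0]
  delta_pos:
    - [0,0,0]
    - [0,0,0]
    - [0,0,0]
    - [0,0,0]
    - [0,0,0]
    - [0,0,0]
    - [0,0,0]
    - [0,0,0]
    - [0,0,0]
    - [0,0,0]
    - [0,0,0.015]
    - [0,0,0.015]
    - [0,0,0.015]
    - [0,0,0.01]
    - [0,0,0]
    - [0,0,0]
  gripper: [0.05,0.05,0.05,0.05,0.05,0.05,0.05,0.05,0.05,0.05,0.05,0.05,0.05,0.05,0.05,0.05]

```text
time: 9.58
tool_pos: [0.5351, 0.1541, 0.0956]
tcp_rot: [3.112, -0.425, -0.003]
wrist_force: [1.1, -0.0, 0.5]
width: 0.628
grip_force: 21.3
```

Run:
```python
from h import *
im=vision.read_camera("side");im2=vision.read_camera("top")
b=cv2.resize(im[120:220,170:290],None,fx=3.3,fy=3.3,interpolation=cv2.INTER_CUBIC)
a=cv2.resize(im2[150:250,110:230],None,fx=3.3,fy=3.3,interpolation=cv2.INTER_CUBIC)
cv2.imwrite("pics/d3.png",cv2.cvtColor(np.hstack([b,a]),cv2.COLOR_RGB2BGR))
go([.5365,.155,.0717],-105.5)
```

```text
pos [0.5364 0.1548 0.0971] q6 2.078 F [ 0.4 -0.7 -0.4] t 9.6833
shift before turn [-0.     -0.0002  0.0254] | turn [-0.0005 -0.001  -0.0002] | shift after turn [ 0.     -0.0002  0.0254]
```

View pics/d3.png

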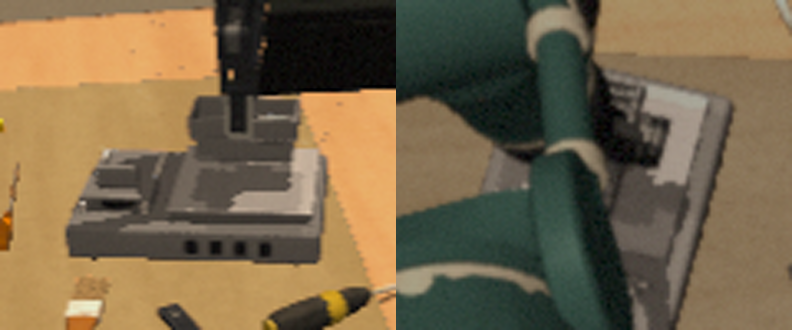

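Request:
jog_arm:
  turn:
    - [0,0,0]
    - [0,0,0]
    - [0,0,0]
    - [0,0,0]
    - [0,0,0]
    - [0,0,0]
    - [0,0,0]
    - [0,0,0]
    - [0,0,0]
    - [0,0,0]
  delta_pos:
    - [-0.002,0,0.006]
    - [0,0,0.006]
    - [0,0,0.004]
    - [0,0,0.003]
    - [0,0,0.002]
    - [0,0,0.001]
    - [0,0,0.001]
    - [0,0,0.0005]
    - [0,0,0]
    - [0,0,0]
  gripper: [0.05,0.05,0.05,0.05,0.05,0.05,0.05,0.05,0.05,0.05]

```text
time: 10.52
tool_pos: [0.534, 0.1557, 0.0729]
tcp_rot: [-3.113, 0.423, -0.0]
wrist_force: [0.7, 0.2, -0.1]
width: 0.628
grip_force: 21.3
```

Request:
jog_arm:
  turn:
    - [0,0,0]
    - [0,0,0]
    - [0,0,0]
  delta_pos:
    - [0,0,0.0007]
    - [0,0,0]
    - [0,0,0]
  gripper: [0.05,0.05,0.05]

```text
time: 10.77
tool_pos: [0.5339, 0.1556, 0.0721]
tcp_rot: [-3.113, 0.423, -0.0]
wrist_force: [-0.6, 0.1, -0.7]
width: 0.626
grip_force: 21.3
```

Request:
jog_arm:
  turn:
    - [0,0,0]
    - [0,0,0]
    - [0,0,0]
  delta_pos:
    - [0,0,0.0007]
    - [0,0,0]
    - [0,0,0]
  gripper: [0.05,0.05,0.05]

```text
time: 11.02
tool_pos: [0.534, 0.1557, 0.0717]
tcp_rot: [-3.113, 0.423, -0.001]
wrist_force: [-1.2, 0.1, 2.8]
width: 0.626
grip_force: 21.6
```

Request:
jog_arm:
  turn:
    - [0,0,0]
    - [0,0,0]
    - [0,0,0]
  delta_pos:
    - [0,0,0.0007]
    - [0,0,0]
    - [0,0,0]
  gripper: [0.05,0.05,0.05]

```text
time: 11.27
tool_pos: [0.5341, 0.1557, 0.0717]
tcp_rot: [-3.113, 0.423, -0.0]
wrist_force: [-2.9, -0.4, 7.6]
width: 0.628
grip_force: 22.2
```

Contact came at the predicted height. I'll ease off, release slowly and rise.

Request:
jog_arm:
  turn:
    - [0,0,0]
    - [0,0,0]
    - [0,0,0]
    - [0,0,0]
    - [0,0,0]
    - [0,0,0]
    - [0,0,0]
    - [0,0,0]
    - [0,0,0]
    - [0,0,0]
    - [0,0,0]
    - [0,0,0]
    - [0,0,0]
    - [0,0,0]
    - [0,0,0]
    - [0,0,0]
  delta_pos:
    - [0,0,-0.001]
    - [0,0,0]
    - [0,0,0]
    - [0,0,0]
    - [0,0,0]
    - [0,0,0]
    - [0,0,0]
    - [0,0,0]
    - [0,0,-0.01]
    - [0,0,-0.015]
    - [0,0,-0.02]
    - [0,0,-0.02]
    - [0,0,-0.02]
    - [0,0,-0.02]
    - [0,0,0]
    - [0,0,0]
  gripper: [0.05,0.055,0.058,0.061,0.066,0.072,0.078,0.078,0.078,0.078,0.078,0.078,0.078,0.078,0.078,0.078]

```text
time: 12.6
tool_pos: [0.5352, 0.156, 0.179]
tcp_rot: [-3.111, 0.423, -0.006]
wrist_force: [-0.6, -0.1, -0.2]
width: 0.913
grip_force: 0.0
```

Run:
```python
from h import *
im=vision.read_camera("side")
b=cv2.resize(im[140:220,180:280],None,fx=6,fy=6,interpolation=cv2.INTER_CUBIC)
cv2.imwrite("pics/d4.png",cv2.cvtColor(b,cv2.COLOR_RGB2BGR))
go([.428,.1575,.12],-105.5)
```

```text
pos [0.534  0.1557 0.1773] q6 2.08 F [-0.1  0.4  0.7] t 12.65
shift before turn [-0.1027  0.0266  0.0572] | turn [-0.0005 -0.001   0.0004] | shift after turn [-0.1027  0.0266  0.0573]
```

View pics/d4.png

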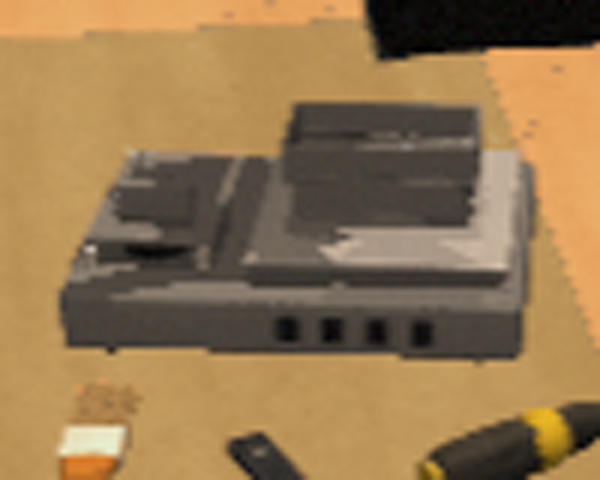

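The tray stands upright on the pan, its rim spanning (288,135) to (480,107). Now to the tab with the fingers straddling it.

Request:
jog_arm:
  turn:
    - [0,0,0]
    - [0,0,0]
    - [0,0,0]
    - [0,0,0]
    - [0,0,0]
    - [0,0,0]
    - [0,0,0]
    - [0,0,0]
    - [0,0,0]
    - [0,0,0]
    - [0,0,0]
    - [0,0,0]
    - [0,0,0]
    - [0,0,0]
  delta_pos:
    - [-0.0206,0.0053,0]
    - [-0.0206,0.0053,0]
    - [-0.0206,0.0053,0]
    - [-0.0206,0.0053,0]
    - [-0.0206,0.0053,0]
    - [0,0,0.02]
    - [0,0,0.02]
    - [0,0,0.02]
    - [0,0,0.02]
    - [0,0,0]
    - [0,0,0]
    - [0,0,0]
    - [0,0,0]
    - [0,0,0]
  gripper: [0.07,0.06,0.05,0.04,0.04,0.04,0.04,0.04,0.04,0.04,0.04,0.04,0.04,0.04]

```text
time: 13.82
tool_pos: [0.4287, 0.1579, 0.098]
tcp_rot: [-3.112, 0.423, -0.003]
wrist_force: [0.8, -0.6, 0.0]
width: 0.47
grip_force: 0.0
```

Run:
```python
from h import *
im=vision.read_camera("side");im2=vision.read_camera("top")
b=cv2.resize(im[120:220,170:270],None,fx=4,fy=4,interpolation=cv2.INTER_CUBIC)
a=cv2.resize(im2[165:265,110:210],None,fx=4,fy=4,interpolation=cv2.INTER_CUBIC)
cv2.imwrite("pics/d5.png",cv2.cvtColor(np.hstack([b,a]),cv2.COLOR_RGB2BGR))
go([.4277,.1575,.055],-105.5)
S=lambda p:np.array(p)/6+[180-.4,140-.4]
print(cast("side",S([(296,103),(480,107),(480,140),(288,135)]),.088).mean(0))
```

```text
pos [0.4284 0.1578 0.0978] q6 2.14 F [-0.3  0.1 -0.1] t 13.9167
shift before turn [-0.0007  0.0006  0.0428] | turn [-0.0011 -0.0017  0.0002] | shift after turn [-0.0006  0.0005  0.0428]
[0.53669848 0.15679232 0.088     ]
```

View pics/d5.png

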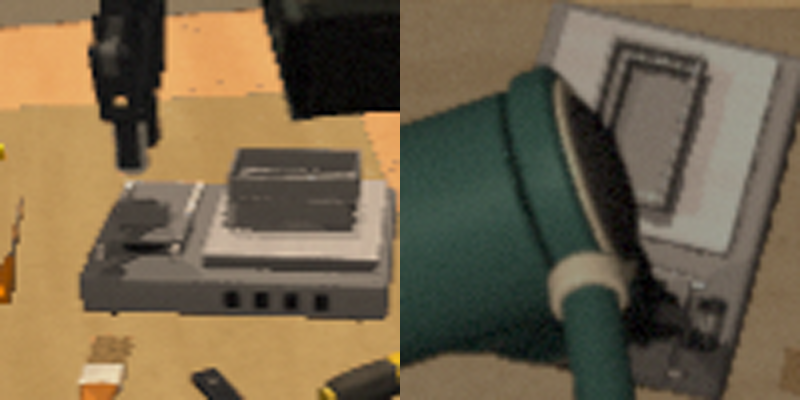

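The tray is centred on the pan (measured 0.537, 0.157), and the fingers are above the tab. I'll go down and pinch.

Request:
jog_arm:
  turn:
    - [0,0,0]
    - [0,0,0]
    - [0,0,0]
    - [0,0,0]
    - [0,0,0]
    - [0,0,0]
    - [0,0,0]
    - [0,0,0]
  delta_pos:
    - [0,0,0.01]
    - [0,0,0.01]
    - [0,0,0.01]
    - [0,0,0.007]
    - [0,0,0.004]
    - [0,0,0.001]
    - [0,0,0]
    - [0,0,0]
  gripper: [0.04,0.04,0.04,0.04,0.04,0.04,0.04,0.04]

```text
time: 14.58
tool_pos: [0.4277, 0.1576, 0.0547]
tcp_rot: [-3.113, 0.423, -0.0]
wrist_force: [-0.3, -0.2, 0.7]
width: 0.465
grip_force: 0.0
```

Request:
jog_arm:
  turn:
    - [0,0,0]
    - [0,0,0]
    - [0,0,0]
    - [0,0,0]
    - [0,0,0]
    - [0,0,0]
    - [0,0,0]
    - [0,0,0]
    - [0,0,0]
    - [0,0,0]
  delta_pos:
    - [0,0,0]
    - [0,0,0]
    - [0,0,0]
    - [0,0,0]
    - [0,0,0]
    - [0,0,0]
    - [0,0,0]
    - [0,0,0]
    - [0,0,0]
    - [0,0,0]
  gripper: [0.034,0.029,0.024,0.02,0.016,0.012,0.009,0.006,0.006,0.006]

```text
time: 15.42
tool_pos: [0.4277, 0.1578, 0.0549]
tcp_rot: [-3.113, 0.423, -0.0]
wrist_force: [-1.4, 0.3, 3.3]
width: 0.101
grip_force: 22.4
```

The pinch is good at 8.6 mm. Slide open.

Request:
jog_arm:
  turn:
    - [0,0,0]
    - [0,0,0]
    - [0,0,0]
    - [0,0,0]
    - [0,0,0]
    - [0,0,0]
    - [0,0,0]
    - [0,0,0]
    - [0,0,0]
    - [0,0,0]
    - [0,0,0]
  delta_pos:
    - [0,-0.004,-0.0005]
    - [0,-0.007,0]
    - [0,-0.008,0]
    - [0,-0.008,0]
    - [0,-0.008,0]
    - [0,-0.008,0]
    - [0,-0.007,0]
    - [0,-0.005,0]
    - [0,-0.003,0]
    - [0,0,0]
    - [0,0,0]
  gripper: [0.006,0.006,0.006,0.006,0.006,0.006,0.006,0.006,0.006,0.006,0.006]

```text
time: 16.33
tool_pos: [0.4436, 0.2143, 0.055]
tcp_rot: [-3.112, 0.422, -0.002]
wrist_force: [5.8, 0.2, -6.9]
width: 0.098
grip_force: 21.2
```

Request:
jog_arm:
  turn:
    - [0,0,0]
    - [0,0,0]
    - [0,0,0]
    - [0,0,0]
  delta_pos:
    - [0,-0.001,0]
    - [0,-0.001,0]
    - [0,-0.001,0]
    - [0,0,0]
  gripper: [0.006,0.006,0.006,0.006]

```text
time: 16.67
tool_pos: [0.444, 0.2155, 0.055]
tcp_rot: [3.111, -0.421, 0.001]
wrist_force: [4.4, -6.2, -2.7]
width: 0.099
grip_force: 21.6
```

The cover is at its open stop: it travelled 60 mm and the force rose. Release, rise, return over the button and shut the fingers.

Request:
jog_arm:
  turn:
    - [0,0,0]
    - [0,0,0]
    - [0,0,0]
    - [0,0,0]
    - [0,0,0]
    - [0,0,0]
    - [0,0,0]
    - [0,0,0]
    - [0,0,0]
    - [0,0,0]
    - [0,0,0]
    - [0,0,0]
    - [0,0,0]
    - [0,0,0]
    - [0,0,0]
    - [0,0,0]
  delta_pos:
    - [0,0.001,0]
    - [0,0,0]
    - [0,0,0]
    - [0,0,0]
    - [0,0,-0.01]
    - [0,0,-0.015]
    - [0,0,-0.015]
    - [0,0.01,0]
    - [0,0.02,0]
    - [0,0.02,0]
    - [0,0.01,0]
    - [0,0,0]
    - [0,0,0.01]
    - [0,0,0.01]
    - [0,0,0]
    - [0,0,0]
  gripper: [0.01,0.018,0.026,0.03,0.03,0.03,0.03,0.02,0.01,0,0,0,0,0,0,0]

```text
time: 18.0
tool_pos: [0.4265, 0.1578, 0.0737]
tcp_rot: [3.112, -0.422, -0.004]
wrist_force: [0.3, 0.5, 0.0]
width: 0.001
grip_force: 0.0
```

Run:
```python
from h import *
im2=vision.read_camera("side")
a=cv2.resize(im2[120:220,170:270],None,fx=6,fy=6,interpolation=cv2.INTER_CUBIC)
cv2.imwrite("pics/d6.png",cv2.cvtColor(a,cv2.COLOR_RGB2BGR))
go([.4277,.1578,.039],-105.5)
```

```text
pos [0.427  0.1579 0.0743] q6 2.14 F [0.2 0.3 0.3] t 18.05
shift before turn [ 0.0007 -0.0001  0.0353] | turn [0.0009 0.0016 0.001 ] | shift after turn [ 0.0007 -0.      0.0353]
```

View pics/d6.png

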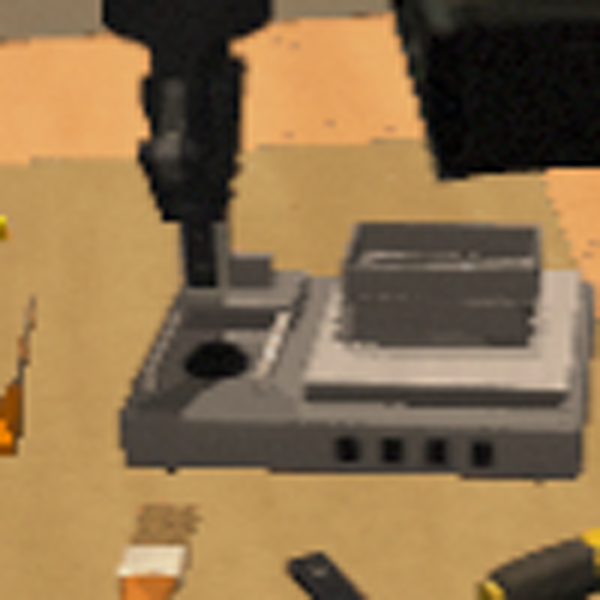

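The cover is fully aside. The button shows at crop (217,360), and the tray is still upright. I'll cast the button pixel to check its position.

```bash
python3 -c "
from h import *
print(cast('side',[(217/6+170-.4,360/6+120-.4)],.0435))"
```

```text
[[0.42709244 0.14546726 0.0435    ]]
```

Request:
jog_arm:
  turn:
    - [0,0,0]
    - [0,0,0]
    - [0,0,0]
    - [0,0,0]
    - [0,0,0]
  delta_pos:
    - [0,0,0.01]
    - [0,0,0.01]
    - [0,0,0.006]
    - [0,0,0]
    - [0,0,0]
  gripper: [0,0,0,0,0]

```text
time: 18.47
tool_pos: [0.4267, 0.1574, 0.0482]
tcp_rot: [3.112, -0.423, -0.003]
wrist_force: [0.0, -0.1, 0.5]
width: -0.001
grip_force: 0.0
```

The blob includes the button's dark side wall, which biases y low. "Right below the tab" matches the pinch position, so I press there.

Request:
jog_arm:
  turn:
    - [0,0,0]
    - [0,0,0]
    - [0,0,0]
    - [0,0,0]
    - [0,0,0]
    - [0,0,0]
  delta_pos:
    - [0,0,0.003]
    - [0,0,0.002]
    - [0,0,0.002]
    - [0,0,0.0015]
    - [0,0,0]
    - [0,0,0]
  gripper: [0,0,0,0,0,0]

```text
time: 18.97
tool_pos: [0.4278, 0.1577, 0.041]
tcp_rot: [-3.113, 0.423, -0.001]
wrist_force: [-0.2, -0.1, 1.5]
width: 0.002
grip_force: 0.9
```

Request:
jog_arm:
  turn:
    - [0,0,0]
    - [0,0,0]
    - [0,0,0]
  delta_pos:
    - [0,0,0.0008]
    - [0,0,0.0008]
    - [0,0,0]
  gripper: [0,0,0]

```text
time: 19.22
tool_pos: [0.4279, 0.1577, 0.0393]
tcp_rot: [-3.113, 0.423, -0.001]
wrist_force: [-0.8, -0.0, 3.8]
width: 0.001
grip_force: 1.6
```

Request:
jog_arm:
  turn:
    - [0,0,0]
    - [0,0,0]
    - [0,0,0]
    - [0,0,0]
  delta_pos:
    - [0,0,0.0008]
    - [0,0,0.0004]
    - [0,0,0]
    - [0,0,0]
  gripper: [0,0,0,0]

```text
time: 19.55
tool_pos: [0.4279, 0.1577, 0.0385]
tcp_rot: [-3.113, 0.423, -0.001]
wrist_force: [-1.0, 0.2, 7.5]
width: -0.0
grip_force: 3.6
```

The button is fully down at its stop. Rise and return to the tab.

Request:
jog_arm:
  turn:
    - [0,0,0]
    - [0,0,0]
    - [0,0,0]
    - [0,0,0]
    - [0,0,0]
    - [0,0,0]
    - [0,0,0]
    - [0,0,0]
    - [0,0,0]
    - [0,0,0]
    - [0,0,0]
    - [0,0,0]
    - [0,0,0]
  delta_pos:
    - [0,0,-0.007]
    - [0,0,-0.015]
    - [0,0,-0.02]
    - [0,0,-0.015]
    - [0,0,0]
    - [0,-0.01,0]
    - [0,-0.02,0]
    - [0,-0.02,0]
    - [0,-0.01,0]
    - [0,0,0]
    - [0,0,0]
    - [0,0,0]
    - [0,0,0]
  gripper: [0,0,0,0.01,0.02,0.03,0.04,0.04,0.04,0.04,0.04,0.04,0.04]

```text
time: 20.63
tool_pos: [0.4428, 0.2146, 0.0942]
tcp_rot: [3.112, -0.423, -0.002]
wrist_force: [-0.6, -0.8, 0.1]
width: 0.469
grip_force: 0.0
```

Request:
jog_arm:
  turn:
    - [0,0,0]
    - [0,0,0]
    - [0,0,0]
    - [0,0,0]
    - [0,0,0]
    - [0,0,0]
  delta_pos:
    - [0,0,0.01]
    - [0,0,0.01]
    - [0,0,0.01]
    - [0,0,0.0085]
    - [0,0,0]
    - [0,0,0]
  gripper: [0.04,0.04,0.04,0.04,0.04,0.04]

```text
time: 21.13
tool_pos: [0.4425, 0.2149, 0.0551]
tcp_rot: [3.112, -0.423, -0.004]
wrist_force: [0.6, -0.7, -0.2]
width: 0.465
grip_force: 0.0
```

Request:
jog_arm:
  turn:
    - [0,0,0]
    - [0,0,0]
    - [0,0,0]
    - [0,0,0]
    - [0,0,0]
    - [0,0,0]
    - [0,0,0]
    - [0,0,0]
    - [0,0,0]
    - [0,0,0]
  delta_pos:
    - [0,0,0]
    - [0,0,0]
    - [0,0,0]
    - [0,0,0]
    - [0,0,0]
    - [0,0,0]
    - [0,0,0]
    - [0,0,0]
    - [0,0,0]
    - [0,0,0]
  gripper: [0.034,0.029,0.024,0.02,0.016,0.012,0.009,0.006,0.006,0.006]

```text
time: 21.97
tool_pos: [0.4436, 0.2154, 0.0566]
tcp_rot: [-3.113, 0.423, -0.0]
wrist_force: [-0.9, -0.9, 2.3]
width: 0.095
grip_force: 22.8
```

Pinched again. Slide shut.

Request:
jog_arm:
  turn:
    - [0,0,0]
    - [0,0,0]
    - [0,0,0]
    - [0,0,0]
    - [0,0,0]
    - [0,0,0]
    - [0,0,0]
    - [0,0,0]
    - [0,0,0]
    - [0,0,0]
    - [0,0,0]
  delta_pos:
    - [0,0.004,0]
    - [0,0.007,0]
    - [0,0.008,0]
    - [0,0.008,0]
    - [0,0.008,0]
    - [0,0.008,0]
    - [0,0.007,0]
    - [0,0.005,0]
    - [0,0.003,0]
    - [0,0,0]
    - [0,0,0]
  gripper: [0.006,0.006,0.006,0.006,0.006,0.006,0.006,0.006,0.006,0.006,0.006]

```text
time: 22.88
tool_pos: [0.4274, 0.1582, 0.0566]
tcp_rot: [3.112, -0.424, -0.001]
wrist_force: [-1.9, -0.5, 7.1]
width: 0.096
grip_force: 23.3
```

Request:
jog_arm:
  turn:
    - [0,0,0]
    - [0,0,0]
    - [0,0,0]
    - [0,0,0]
    - [0,0,0]
  delta_pos:
    - [0,0.001,0]
    - [0,0.001,0]
    - [0,0.001,0]
    - [0,0,0]
    - [0,0,0]
  gripper: [0.006,0.006,0.006,0.006,0.006]

```text
time: 23.3
tool_pos: [0.4272, 0.1576, 0.0566]
tcp_rot: [-3.109, 0.425, -0.0]
wrist_force: [-1.9, 7.6, 1.6]
width: 0.093
grip_force: 22.8
```

The cover is at the shut stop. Release and rise clear.

Request:
jog_arm:
  turn:
    - [0,0,0]
    - [0,0,0]
    - [0,0,0]
    - [0,0,0]
    - [0,0,0]
    - [0,0,0]
    - [0,0,0]
    - [0,0,0]
    - [0,0,0]
    - [0,0,0]
    - [0,0,0]
    - [0,0,0]
  delta_pos:
    - [0,0,0]
    - [0,0,0]
    - [0,0,0]
    - [0,0,0]
    - [0,0,0]
    - [0,0,-0.01]
    - [0,0,-0.02]
    - [0,0,-0.03]
    - [0,0,-0.03]
    - [0,0,-0.03]
    - [0,0,0]
    - [0,0,0]
  gripper: [0.012,0.018,0.026,0.034,0.034,0.034,0.034,0.034,0.034,0.034,0.034,0.034]

```text
time: 24.3
tool_pos: [0.4293, 0.1572, 0.1796]
tcp_rot: [-3.111, 0.423, -0.009]
wrist_force: [-0.6, -1.2, -0.8]
width: 0.395
grip_force: 0.0
```

Run:
```python
from h import *
t0=np.load("pics/side0.npy").astype(int); im=vision.read_camera("side").astype(int)
d=np.abs(t0-im).sum(2)
# cover/tab/rails region, stack's lower trays region vs first picture
print("cover",d[164:186,190:222].mean().round(1),"shifted tab test",[np.abs(t0[166:184,195:215]-im[166+k:184+k,195:215]).sum(2).mean().round(1) for k in(-3,-2,-1,0,1,2,3)])
print("stack low",[np.abs(t0[250:272,234:286]-im[250+k:272+k,234:286]).sum(2).mean().round(1) for k in(-2,-1,0,1,2)],[np.abs(t0[250:272,234:286]-im[250:272,234+k:286+k]).sum(2).mean().round(1) for k in(-2,-1,0,1,2)])
s=read_state();print(s["tool_pos"],s["wrist_force"],s["time"],s["width"])
```

```text
cover 25.3 shifted tab test [np.float64(87.5), np.float64(72.9), np.float64(53.8), np.float64(32.5), np.float64(52.9), np.float64(86.4), np.float64(109.8)]
stack low [np.float64(31.7), np.float64(22.1), np.float64(13.2), np.float64(28.4), np.float64(41.9)] [np.float64(38.8), np.float64(25.6), np.float64(13.2), np.float64(22.5), np.float64(33.5)]
[0.42777383 0.15671778 0.17755404] [-0.58852741  0.03074396 -0.58275163] 24.35 0.39413534432801584
```

The cover and the lower trays match the first picture with no shift, and the robot is clear. Handing in.

```bash
python3 -c "
from workcell import ticket
print(ticket.finish_job())"
```

```text
the job is handed in; nothing more can be done
None
```

Job handed in at about 24 s: the top tray stands upright in the middle of the pan, the other two are still nested in place, and the tare button was pressed fully down with the cover slid fully open and then shut again.

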